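# Refit the gas hob's knob and hold the valve open for lighting

## Task

The control knob has come off the single-burner gas hob and stands on the worktop beside it. Pick it up, turn it so that its pointer faces the small round 'off' mark (its D-shaped bore then matches the D-shaped valve stem), push it fully onto the stem, press it in against the valve's spring and, still pressing, turn it anticlockwise until the pointer faces the large flame mark. Finish holding the knob right there, pressed well in, as for lighting the burner, with the espresso cup, dessert spoon and salt shaker left where they stand.

Things in the scene. Friction and masses are not known exactly. Their poses are not given: they have to be found in the camera images.
- gas_hob: single-burner table-top gas hob, fixed: steel plate 290 (x, front to back) x 240 (y) mm, top 45 mm above the worktop; black pan support, 71 mm high, round the burner 38 mm behind the middle; bare brass valve stem 98 mm in front of the middle. Origin: on the worktop under the hob's middle; x points to its back, y to its left, z up. A wall cabinet hangs 0.58 m above the hob's rear part.
- stem_top (a point): centre of the top end of the valve stem, on its axis. The stem is a vertical brass D-shaft: diameter 12 mm with one flat 1.8 mm from the axis along its whole length; it stands 22 mm above the plate, tip chamfered 1.5 mm. This point's x axis points straight out of the flat, z up. With the valve closed (start) the flat faces the off mark.
- valve_push (a joint): how far the stem is pushed in, m: 0 = out (start), 0.005 = fully in, at a stop. A spring pushes it out: 5 N at 0, 8 N fully in.
- valve_turn (a joint): turn of the stem, rad: 0 = closed (start), grows anticlockwise seen from above, 1.31 (75 degrees) at the large flame mark, stop at 2.7. A lock lets it turn beyond about 0.2 only while the stem is pushed in by 2.5 mm or more. Turning takes 0.03 N m; the knob has some 0.2 rad of play on the stem.
- knob: loose grey knob, 80 g, 31 mm high, upright on the worktop to the hob's right. Round skirt, diameter 44 mm, 9 mm high; on it a bar grip 18 mm wide, flanks parallel from x = -14 to +14 mm, 9 to 31 mm up, round at the back (x = -20 mm), tapering at the front to the pointer nose (x = +26 mm) with a black line on top. Origin: centre of its underside; x points along the bar to the pointer, z up.
- knob_bore (a point): inner end of the knob's bore, on its axis, 14 mm above the underside. The bore opens at the underside: a D of radius 6.5 mm, its flat 2.3 mm from the axis on the pointer's side, mouth chamfered 1 mm. Fully on, this point meets the top of the stem; the skirt then clears the plate by 8 mm (3 mm with the stem fully in).
- knob_pointer (a point): tip of the knob's pointer nose, 26 mm from the knob's axis
- off_mark (a point): small round black spot, 6 mm across, printed on the plate 34.5 mm from the stem's axis, behind the stem (towards the burner)
- large_flame_mark (a point): large black drop, 15 mm long, printed on the plate 34.5 mm from the stem's axis, 75 degrees anticlockwise of the off mark (a small drop, half as large, 75 degrees further on is not meant)
- espresso_cup: small white espresso cup, 51 mm high; bystander
- salt_shaker: salt shaker, 44 mm across, 90 mm high; bystander
- dessert_spoon: steel dessert spoon, 188 mm long, lying flat; bystander

How it is judged:
By the outcome, as a careful person would: the job done as asked, in the order asked, and still so for the second after the job is handed in, while the arm keeps its last pose, push and grip.
It also fails if it takes over 51 s, if anything falls off the work surface, if the arm or the gripper's body presses on something with over 40 N, if the wrist force passes 120 N, or if a joint passes its speed limit or range.

## Robot

A 6-joint arm with a two-finger parallel gripper is mounted at the origin on a cart in front of the work surface, level with it; the furniture and walls round the work are solid. World frame = base frame: x ahead of the robot, y to its left, z up, the work surface at z = 0. Lengths are in m, angles in degrees, forces in N, time in s.
With the tool pointing down it reaches from about 0.4 to 0.825 m from the base axis. Payload 7 kg.
Tool frame: the origin (TCP) lies between the finger pads; the fingertips stand 25 mm ahead of it and the grasp point (between the pads) lies 6 mm ahead of it; z points along the fingers, y is the line along which they close (so a half turn about z gives the same grasp; the last joint's range is limited). The gripper opens to 88 mm and grips with 3 to 60 N. Pads are 19 mm wide; open, the fingers measure 130 mm over their backs; the gripper's body (78 mm by 193 mm) begins 47 mm behind the grasp point.
Start: joints at [83.256, 20.546, 0.682, 0, -70.136, -16.507], TCP at [0.266, 0.62, 0.252] pointing down, gripper open.
Joint ranges: [-176.03, 176.03], [-82.01, 121.73], [-58.28, 71.71], [-173.87, 95.51], [-174.79, -0.11], [-173.66, 173.66]. Speed limits (degrees/s): [136.94, 136.94, 172.46, 180, 180, 180].

## Interface

Orientations are given as [roll, pitch, yaw] about the fixed x, y, z axes, in that order (R = Rz(yaw) Ry(pitch) Rx(roll)).
In Python, from plant import ctrl gives the robot as it stands.
- The arm moves only by the tool run_rows, called after "Call:" in YAML: its name, and indented under it one key for each argument. Schema: {"type":"object","properties":{"rows":{"type":"array","items":{"type":"array","items":{"type":"array","items":{"type":"number"},"minItems":5,"maxItems":5},"minItems":1,"maxItems":8},"minItems":1,"maxItems":1},"only":{"type":"string"},"quiet":{"type":"boolean"},"lines":{"type":"string"}},"required":["rows"],"additionalProperties":false}. rows is a list that holds a single list of rows (three levels of brackets), with 1 to 8 rows, each of 5 numbers: dx, dy, dz in m, then a turn about the tool's z in degrees, then the finger opening in m; each row is the pose to reach, as a shift and turn from the pose commanded when the call began, along the tool's axes at that moment; what a row does not reach only later rows make up. A row lasts 1/8 s, in which the tool goes at most 0.0625 m and 10.7 degrees, less where a joint would pass 70% of its speed; a pose out of reach is approached as far as the arm can. The fingers move at their own pace and stop on an object; the grip force is fixed at half the most. Time passes only in rows, so rows that do not move let the fingers close. The tool returns the time, the measured TCP pose, the force, the opening and the grip force at its end. only (a regular expression) keeps the lines of the reply that match it, lines (a string "A,B") keeps lines A to B, and quiet returns only ok. Input that does not fit is refused with a message, and nothing moves.
- ctrl.get_obs(): the state, without advancing time (a new reading comes with each control period).
- ctrl.snapshot(name): name is "side" or "top"; returns a dict with "frame" (480x640x3 uint8, red, green, blue), "z_map" (480x640 float32, m along the optical axis (not along the pixel's ray), 0 where there is no reading), "fovy" (degrees; the focal length in pixels is half the picture's height over the tangent of half this angle, whatever the lens; pixels are square), "cx", "cy" (the principal point, pixels), "k1" (the pictures are not rectified: a ray, as slopes to the right and down, at radius r is drawn at 1 + k1 r^2 times it, then the intrinsics apply), "R" (3x3) and "t" (3): a world point X has camera coordinates R X + t. Camera axes: x right, y down, z forward; pixel columns grow to the right and rows downward; lengths in m; the calibration is good to about 2 mm. A picture is of the moment at which its call begins.
- ctrl.close_job(): hands the job in; it is judged then, once.
The state is a dict: "clock": time; "joint_pos": joint angles; "qvel": joint speeds; "tau": joint torques, N m; "tool_pos": TCP position; "orientation": TCP orientation; "force": force on the tool from outside, world axes, zero at the start; "moment": the same for the moment, N m; "opening": finger opening in m; "gripper_force": force on a finger pad.
Only numpy, scipy, OpenCV 4.12 (cv2) and the standard library are available. Lean on these libraries where they do the work, as an engineer would, in place of code of your own. Each camera call takes 0.05 s, during which the arm holds its last target. There are 200 camera calls.

## Working session

There is one attempt and no reset: what is moved stays moved. The work goes in short steps, Python scripts to look and compute and a tool call to move; the robot and the scene stay as the last step left them, time stands still between calls to the robot, and variables do not carry over. Pictures are saved under pics/ and viewed, at most 10 in all, crops included, and the job is handed in when it is done.

```bash
ls; mkdir -p pics
```

Create h.py:
```python
import numpy as np, cv2
from plant import ctrl
def K(s):
    f=240/np.tan(np.radians(s["fovy"]/2)); return np.array([[f,0,s["cx"]],[0,f,s["cy"]],[0,0,1]]), np.array([s["k1"],0,0,0,0.])
def ray(s,uv):
    k,d=K(s); p=cv2.undistortPointsIter(np.array(uv,float).reshape(-1,1,2),k,d,None,None,(3,50,1e-9)).reshape(-1,2)
    return np.c_[p,np.ones(len(p))]
def at_z(s,uv,z):
    r=ray(s,uv)@s["R"]; c=-s["R"].T@s["t"]; return c+r*((z-c[2])/r[:,2])[:,None]
def proj(s,X):
    k,d=K(s); return cv2.projectPoints(np.array(X,float).reshape(-1,1,3),cv2.Rodrigues(s["R"])[0],s["t"],k,d)[0].reshape(-1,2)
def cloud(s):
    v,u=np.mgrid[:480,:640]; r=ray(s,np.stack([u.ravel(),v.ravel()],1)); z=s["z_map"].ravel()
    X=(r*z[:,None]-s["t"])@s["R"]; X[z==0]=np.nan; return X.reshape(480,640,3)
```

Run:
```python
from h import *
for n in("top","side"):
    s=ctrl.snapshot(n); cv2.imwrite(f"pics/{n}0.png",s["frame"][:,:,::-1]); np.savez(f"{n}0.npz",**s)
    print(n,s["fovy"],s["k1"],s["R"].round(3).tolist(),s["t"])
print(ctrl.get_obs())
```

```text
pics
plant.py
top 55.50329563015848 -0.09630508875904085 [[0.008, -1.0, 0.01], [-0.988, -0.01, -0.152], [0.152, -0.009, -0.988]] [-0.30921961  0.49953973  0.84228398]
side 48.790128082486746 -0.03197835055348732 [[1.0, 0.003, 0.001], [0.003, -0.618, -0.786], [-0.001, 0.786, -0.618]] [-0.51805421 -0.13802816  1.13548727]
{'clock': 0.1, 'joint_pos': array([ 8.32576760e+01,  2.05863920e+01,  6.38206679e-01, -1.75844779e-02,
       -7.01376281e+01, -1.65063004e+01]), 'qvel': array([-0.01823659, -0.13288011,  0.14648062,  0.03601013,  0.05714327,
       -0.08428757]), 'tau': array([-1.14651382e-03, -5.84164560e+01,  2.93751097e+01,  7.01535836e+00,
        1.02176482e-02, -4.87190653e-05]), 'tool_pos': array([0.26630596, 0.61979093, 0.25072124]), 'orientation': array([ 1.79913026e+02, -8.53339212e-03, -2.32546049e+01]), 'force': array([-0.7909336 ,  0.07978319, -0.20726675]), 'moment': array([ 0.0235132 , -0.00657056, -0.02852635]), 'gripper_force': 0.0, 'opening': 0.08761100407649466}
```

View pics/top0.png

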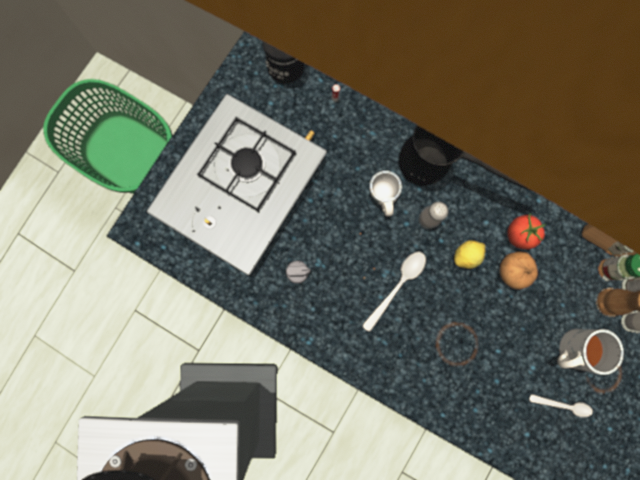

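View pics/side0.png

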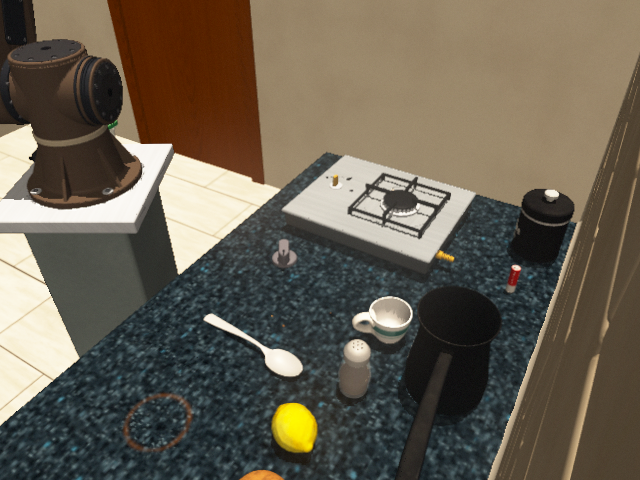

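Top: hob with stem around (209,222), knob at (298,271), cup (385,187), shaker (434,214), spoon (395,290). Side: stem (336,180), knob (284,252). Next: enlarged crops and numbers.

Run:
```python
from h import *
t=np.load("top0.npz"); s=np.load("side0.npz")
a=t["frame"][185:295,170:330,::-1]; a=cv2.resize(a,None,fx=5,fy=5,interpolation=cv2.INTER_CUBIC); cv2.imwrite("pics/topc.png",a)
b=s["frame"][150:275,260:420,::-1]; b=cv2.resize(b,None,fx=4.7,fy=4.7,interpolation=cv2.INTER_CUBIC); cv2.imwrite("pics/sidec.png",b)
print(at_z(t,[[209,222],[298,271],[385,187]],0.045), at_z(s,[[336,185]],.045),at_z(s,[[284,258]],.009))
# plate corners from depth
for n,S in(("t",t),("s",s)):
    X=cloud(S); m=(abs(X[...,2]-.045)<.006)&(X[...,1]>0)&(X[...,0]>.2)
    m=cv2.morphologyEx(m.astype(np.uint8),cv2.MORPH_OPEN,np.ones((5,5)))
    c=max(cv2.findContours(m,0,2)[0],key=cv2.contourArea); P=X[m>0]; print(n,np.median(P,0))
    uv=c.reshape(-1,2); Q=at_z(S,uv,.045)[:,:2].astype(np.float32); r=cv2.minAreaRect(Q); print(r)
    K1=(X[...,2]>.02)&(np.hypot(X[...,0]-.5,X[...,1]-.0)<0.0)
```

```text
[[ 0.53618651 -0.10192291  0.045     ]
 [ 0.44285071 -0.27589383  0.045     ]
 [ 0.60976329 -0.44477279  0.045     ]] [[ 0.53608935 -0.10216264  0.045     ]] [[ 0.445231   -0.27980752  0.009     ]]
t [0.56124151 0.0086221  0.04452234]
((0.5623171925544739, 0.010382678359746933), (0.030107099562883377, 0.019789621233940125), 0.25908327102661133)Traceback (most recent call last):
  File "<stdin>", line 10, in <module>
ValueError: max() iterable argument is empty
```

View pics/topc.png

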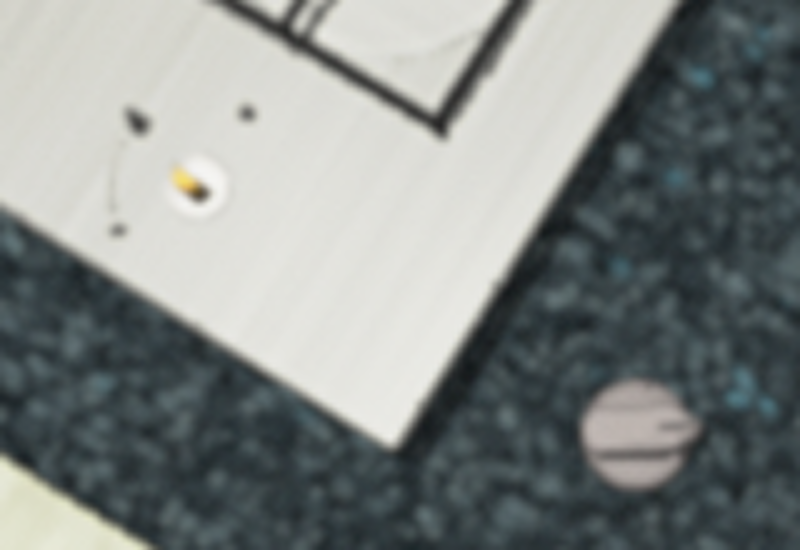

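View pics/sidec.png

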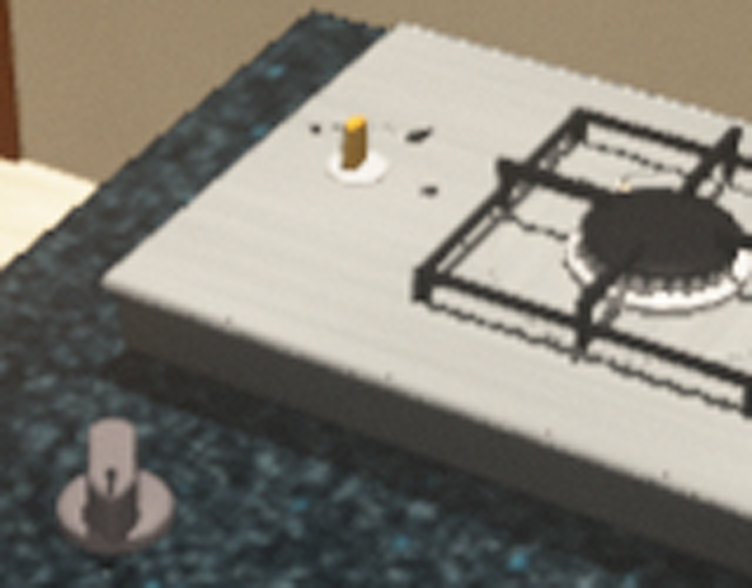

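Top crop: off mark (219.0,207.2), large drop (197,208.8), small drop (193.2,230.6), stem ring (209,222), knob centre (297,271) with pointer to the right. Side crop confirms this; knob nose faces the camera. Now fit silhouettes.

Create fit.py:
```python
from h import *
from scipy.optimize import minimize, least_squares
def circ(r,z,n=40):
    a=np.linspace(0,2*np.pi,n); return np.c_[r*np.cos(a),r*np.sin(a),0*a+z]
a=np.linspace(np.pi/2,3*np.pi/2,12)
bar2=np.r_[np.c_[-14+6*np.cos(a),9*np.sin(a)],[[14,-9],[26,-1.5],[26,1.5],[14,9]]]/1000
BAR=np.r_[np.c_[bar2,0*bar2[:,0]+.009],np.c_[bar2,0*bar2[:,0]+.031]]
SK=np.r_[circ(.022,0),circ(.022,.009)]
def sil(S,parts,p,box,k=8):
    x0,y0,w,h=box; m=np.zeros((h*k,w*k),np.uint8); c,s=np.cos(p[2]),np.sin(p[2]); R=np.array([[c,-s,0],[s,c,0],[0,0,1]])
    for P in parts:
        uv=(proj(S,P@R.T+[p[0],p[1],p[3]])-[x0,y0]+.5)*k-.5
        cv2.fillConvexPoly(m,cv2.convexHull(np.round(uv*16).astype(np.int32)),1,shift=4)
    return cv2.resize(m.astype(np.float32),(w,h),interpolation=cv2.INTER_AREA)
def fit(S,parts,mask,box,p0,z):
    f=lambda q:np.abs(sil(S,parts,[q[0]/1000,q[1]/1000,q[2],z],box)-mask).sum()
    q0=np.array([p0[0]*1000,p0[1]*1000,p0[2]]); best=None
    for d in(-.1,.1):
        r=minimize(f,q0,method="Nelder-Mead",options=dict(initial_simplex=q0+np.array([[0,0,0],[3,0,0],[0,3,0],[0,0,d]])))
        if best is None or r.fun<best.fun: best=r
    return best.x,best.fun,mask.sum()
```

Run:
```python
from fit import *
t=np.load("top0.npz"); s=np.load("side0.npz")
for n,S,uv in(("top",t,(297,271)),("side",s,(284,253))):
    F=S["frame"].astype(float); box=(uv[0]-22,uv[1]-22,44,44); x,y,w,h=box
    c=F[y:y+h,x:x+w]; m=(c[...,0]>c[...,2]-4)&(c.mean(2)>50)
    soft=np.clip((c[...,0]-60)/90,0,1)*1.0
    m=cv2.morphologyEx(m.astype(np.uint8),cv2.MORPH_CLOSE,np.ones((5,5)))
    nn,l,st,_=cv2.connectedComponentsWithStats(m); l=(l==1+np.argmax(st[1:,4])).astype(np.float32)
    print(n,"knob",fit(S,[SK,BAR],l,box,[.443,-.279,np.radians(-90)],0))
# marks
def blobs(S,pts,r=5):
    g=S["frame"].astype(float).mean(2); out=[]
    for u,v in pts:
        u,v=int(round(u)),int(round(v)); w=g[v-r:v+r+1,u-r:u+r+1]; k=np.clip(np.percentile(w,80)-20-w,0,None)
        yy,xx=np.mgrid[v-r:v+r+1,u-r:u+r+1]; out.append([(k*xx).sum()/k.sum(),(k*yy).sum()/k.sum()])
    return np.array(out)
mk={"t":[(219,207.2),(197,208.8),(193.2,230.6)],"s":[(260+429/4.7,150+190/4.7),(260+419/4.7,150+134/4.7),(260+316/4.7,150+128/4.7)]}
for n,S in(("t",t),("s",s)):
    uv=blobs(S,mk[n],5 if n=="t" else 3); P=at_z(S,uv,.045)[:,:2]
    def res(q): return (np.array([[q[0]+.0345*np.cos(q[2]+b),q[1]+.0345*np.sin(q[2]+b)] for b in np.radians([0,75,150])])-P).ravel()*1e3
    r=least_squares(res,[.536,-.102,np.radians(-33)]); print(n,uv.round(1).tolist(),r.x[:2],np.degrees(r.x[2]),res(r.x).round(1))
print("disc",at_z(t,[[209,222]],.045),at_z(s,[[260+357/4.7-.4,150+165/4.7-.4]],.045),"stemtop side",at_z(s,[[260+355/4.7-.4,150+121/4.7-.4]],.067),"stemtop t",at_z(t,[[170+183/5-.4,185+178/5-.4]],.067))
# plate front/right edges
```

```text
top knob (array([ 445.15748291, -272.45893826,   -1.52093847]), np.float64(24.40625), np.float32(420.0))
side knob (array([ 444.13740858, -272.34460846,   -1.54103622]), np.float64(409.984375), np.float32(914.0))
t [[219.0, 207.2], [197.0, 209.0], [193.1, 230.7]] [ 0.53619926 -0.10172514] -31.18126045947433 [ 0.1  0.6 -0.8 -0.6  0.7  0. ]
s [[351.0, 190.2], [348.6, 178.4], [326.7, 177.0]] [ 0.53537337 -0.10244446] -30.948800932134393 [ 0.4  0.4 -1.1 -0.7  0.7  0.3]
disc [[ 0.53618651 -0.10192291  0.045     ]] [[ 0.53524128 -0.10110094  0.045     ]] stemtop side [[ 0.53415928 -0.1025988   0.067     ]] stemtop t [[ 0.53535091 -0.10137207  0.067     ]]
```

Create go.py:
```python
# print tool-axis shift from present pose to a world target x y z yaw
import sys; from h import *
o=ctrl.get_obs(); y=np.radians(o["orientation"][2]); g=np.array(list(map(float,sys.argv[1:4])))-o["tool_pos"]
c,s=np.cos(y),np.sin(y); print("shift",(g[0]*c+g[1]*s).round(4),(g[0]*s-g[1]*c).round(4),(-g[2]).round(4),"turn",round(np.degrees(y)-float(sys.argv[4]),2),"| t",round(o["clock"],2),"q",o["joint_pos"].round(1),"rpy",o["orientation"].round(2),"F",o["force"].round(1),"M",o["moment"].round(2))
```

```text
(no output)
```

Call:
run_rows:
  rows:
    - [[0.412,0.367,0,40,0.088],[0.412,0.367,0,40,0.088],[0.412,0.367,0,40,0.088],[0.412,0.367,0,40,0.088],[0.412,0.367,0,40,0.088],[0.412,0.367,0,40,0.088],[0.412,0.367,0,40,0.088],[0.412,0.367,0,40,0.088]]

```text
clock: 1.1
tool_pos: [0.4785, 0.1653, 0.2516]
orientation: [-180.0, 0.0, -63.2]
force: [1.0, 1.0, 0.4]
opening: 0.0875
gripper_force: 0.0
```

```bash
python3 go.py .4447 -.2724 .15 -87.5
```

Run:
```python
from h import *
t=np.load("top0.npz"); P=at_z(t,[[170-.4,185+205/5-.4],[170+397/5-.4,185+449/5-.4],[170+683/5-.4,185-.4]],.045)
for a,b in((0,1),(1,2)): d=P[b]-P[a]; print("edge",np.degrees(np.arctan2(d[1],d[0])))
```

```text
shift 0.3755 0.2274 0.1016 turn 24.27 | t 1.1 q [ 41.3   4.5 -20.2  -0.  -65.3 -14.5] rpy [-1.7999e+02  1.0000e-02 -6.3230e+01] F [1.  1.  0.4] M [ 0.13 -0.22 -0.03]
edge -120.50534196086868
edge -31.107164786020846
```

Call:
run_rows:
  rows:
    - [[0.3755,0.2274,0.08,24.3,0.088],[0.3755,0.2274,0.08,24.3,0.088],[0.3755,0.2274,0.08,24.3,0.088],[0.3755,0.2274,0.08,24.3,0.088],[0.3755,0.2274,0.08,24.3,0.088],[0.3755,0.2274,0.08,24.3,0.088],[0.3755,0.2274,0.08,24.3,0.088],[0.3755,0.2274,0.08,24.3,0.088]]

```text
clock: 2.1
tool_pos: [0.4425, -0.2734, 0.1701]
orientation: [179.8, 0.0, -87.8]
force: [-0.2, 0.5, -0.3]
opening: 0.0878
gripper_force: 0.0
```

```bash
python3 go.py .4447 -.2724 .036 -87.5
```

```text
shift -0.0009 -0.0022 0.1341 turn -0.33 | t 2.1 q [-10.1  10.2 -25.1  -0.  -54.9  12.3] rpy [ 1.7985e+02  4.0000e-02 -8.7830e+01] F [-0.2  0.5 -0.3] M [0.12 0.01 0.05]
```

Call:
run_rows:
  rows:
    - [[0,0,0.04,0,0.088],[0,0,0.08,0,0.06],[0,0,0.09,0,0.05],[0,0,0.09,0,0.05],[0,0,0.09,0,0.05]]

```text
clock: 2.72
tool_pos: [0.4454, -0.2705, 0.0831]
orientation: [-179.9, -0.0, -87.5]
force: [0.1, 0.4, 0.1]
opening: 0.0531
gripper_force: 0.0
```

```bash
python3 go.py .4447 -.2724 .036 -87.5
```

Run:
```python
from h import *
s=ctrl.snapshot("side"); a=s["frame"][130:290,200:400,::-1]; cv2.imwrite("pics/side1.png",cv2.resize(a,None,fx=3.5,fy=3.5,interpolation=cv2.INTER_CUBIC))
```

```text
shift 0.0019 0.0008 0.0471 turn -0.0 | t 2.73 q [ -9.7  16.3 -30.9   0.  -42.7  12.1] rpy [-1.7987e+02 -5.0000e-02 -8.7500e+01] F [0.1 0.4 0.1] M [ 0.09 -0.08  0.02]
```

View pics/side1.png

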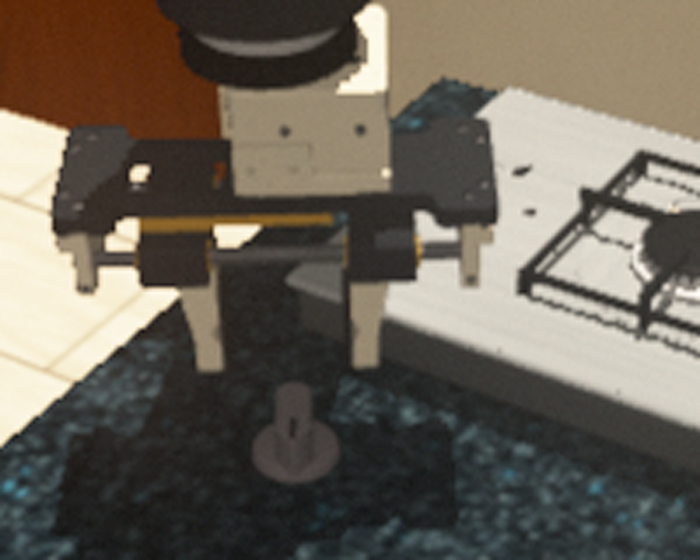

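Fingers straddle the knob (fingertips crop (207,370), (365,370); knob (294,400)). Going down and closing.

Call:
run_rows:
  rows:
    - [[0.002,0.001,0.025,0,0.05],[0.002,0.001,0.047,0,0.05],[0.002,0.001,0.047,0,0.05],[0.002,0.001,0.047,0,0.0],[0.002,0.001,0.047,0,0.0],[0.002,0.001,0.047,0,0.0],[0.002,0.001,0.047,0,0.0],[0.002,0.001,0.047,0,0.0]]

```text
clock: 3.78
tool_pos: [0.4437, -0.2726, 0.0351]
orientation: [-179.9, -0.0, -87.5]
force: [-0.9, 1.8, 6.4]
opening: 0.018
gripper_force: 30.0
```

```bash
python3 go.py .4447 -.2724 .036 -87.5
```

```text
shift -0.0002 -0.001 -0.0009 turn -0.03 | t 3.77 q [ -9.9  20.5 -33.4   0.  -36.1  12.4] rpy [-1.7995e+02 -2.0000e-02 -8.7530e+01] F [-0.9  1.8  6.4] M [ 0.47  0.07 -0.02]
```

Call:
run_rows:
  rows:
    - [[0,0,-0.05,0,0],[0,0,-0.1,0,0],[0,0,-0.1,0,0]]

```text
clock: 4.15
tool_pos: [0.4455, -0.2731, 0.1383]
orientation: [-179.6, -0.1, -87.5]
force: [-0.9, 0.4, -1.9]
opening: 0.0177
gripper_force: 30.0
```

```bash
python3 go.py .5358 -.102 .132 -31
```

```text
shift -0.1671 -0.0977 0.0063 turn -56.52 | t 4.15 q [-10.   12.1 -27.5   0.1 -49.9  12.4] rpy [-1.7961e+02 -1.3000e-01 -8.7520e+01] F [-0.9  0.4 -1.9] M [ 0.12 -0.03  0.03]
```

Call:
run_rows:
  rows:
    - [[-0.167,-0.0985,0.004,-56.5,0],[-0.167,-0.0985,0.004,-56.5,0],[-0.167,-0.0985,0.004,-56.5,0],[-0.167,-0.0985,0.004,-56.5,0],[-0.167,-0.0985,0.004,-56.5,0],[-0.167,-0.0985,0.004,-56.5,0],[-0.167,-0.0985,0.004,-56.5,0],[-0.167,-0.0985,0.004,-56.5,0]]

```text
clock: 5.15
tool_pos: [0.5341, -0.1015, 0.13]
orientation: [180.0, 0.0, -31.1]
force: [-0.4, 0.2, -0.4]
opening: 0.0173
gripper_force: 30.0
```

```bash
python3 go.py .5358 -.102 .132 -31
```

Run:
```python
from h import *
for n in("side",):
    s=ctrl.snapshot(n); np.savez(f"{n}2.npz",**s); a=s["frame"][90:240,240:440,::-1]; cv2.imwrite(f"pics/{n}2.png",cv2.resize(a,None,fx=4,fy=4,interpolation=cv2.INTER_CUBIC))
```

```text
shift 0.0017 -0.0005 -0.002 turn -0.14 | t 5.15 q [  9.9  14.8 -25.1  -0.  -50.1  49. ] rpy [ 1.7997e+02  5.0000e-02 -3.1140e+01] F [-0.4  0.2 -0.4] M [-0.    0.    0.07]
```

View pics/side2.png

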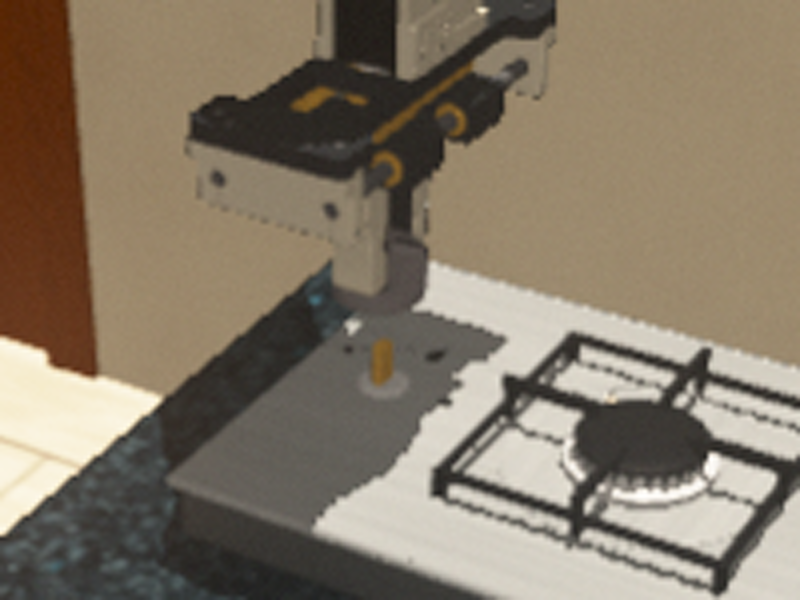

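Knob held over the stem: skirt spans crop x 333–428, bottom row ≈315; stem at x≈382. Check against projection of the expected pose.

Run:
```python
from fit import *
s=np.load("side2.npz"); F=s["frame"].astype(float)
for p in([.5341,-.1015,-.543,.095],[.5355,-.102,-.543,.095]):
    uv=np.r_[*[proj(s,(P@np.array([[np.cos(p[2]),np.sin(p[2]),0],[-np.sin(p[2]),np.cos(p[2]),0],[0,0,1]]))+[p[0],p[1],p[3]]) for P in(SK[:40],)]]
    q=(uv-[240,90]+.375)*4; print("skirt bottom crop",q.min(0).round(1),q.max(0).round(1))
st=[[.5355+.006*np.cos(b),-.102+.006*np.sin(b),.067] for b in np.linspace(0,6.28,30)]
q=(proj(s,st)-[240,90]+.375)*4; print("stemtop crop",q.min(0),q.max(0))
print(F[150:172,335].astype(int).tolist()); print(F[165,318:352].astype(int).tolist())
q=s["z_map"]; 
X=cloud(s); m=(X[...,2]>.09)&(X[...,2]<.105)&(np.hypot(X[...,0]-.535,X[...,1]+.1)<.04); P=X[m]; print(len(P),P.min(0),P.max(0))
```

```text
skirt bottom crop [335.8 267.5] [429.2 314.2]
skirt bottom crop [338.8 268. ] [432.2 314.8]
stemtop crop [372.35323516 335.76024258] [397.3458148  348.77712881]
[[109, 98, 82], [105, 94, 80], [108, 99, 85], [122, 111, 92], [122, 112, 92], [125, 112, 93], [124, 113, 95], [121, 112, 92], [123, 113, 95], [122, 110, 91], [124, 110, 93], [109, 98, 84], [85, 77, 67], [80, 72, 67], [90, 80, 77], [86, 78, 73], [88, 82, 75], [87, 81, 75], [87, 82, 76], [95, 93, 85], [97, 94, 86], [98, 94, 88]]
[[70, 104, 111], [69, 98, 106], [57, 68, 71], [53, 58, 58], [52, 58, 57], [56, 62, 59], [65, 64, 61], [74, 68, 64], [79, 71, 66], [82, 75, 71], [84, 77, 71], [84, 78, 73], [87, 79, 75], [86, 79, 74], [87, 80, 76], [91, 81, 78], [88, 80, 77], [86, 78, 73], [88, 81, 77], [89, 79, 75], [86, 78, 75], [87, 80, 74], [84, 77, 73], [85, 76, 73], [81, 74, 71], [78, 71, 66], [120, 113, 106], [181, 175, 165], [209, 203, 192], [215, 209, 197], [215, 209, 197], [214, 209, 196], [215, 209, 198], [215, 208, 198]]
120 [ 0.51105206 -0.12573348  0.09270078] [ 0.55373652 -0.10655503  0.10473502]
```

Call:
run_rows:
  rows:
    - [[0.001,0,0.012,0,0],[0.001,0,0.024,0,0],[0.001,0,0.026,0,0],[0.001,0,0.026,0,0]]

```text
clock: 5.7
tool_pos: [0.5352, -0.102, 0.1042]
orientation: [180.0, 0.0, -31.1]
force: [-0.1, 0.1, -0.8]
opening: 0.0178
gripper_force: 30.0
```

```bash
python3 go.py .5353 -.102 .088 -31
```

```text
shift 0.0 -0.0001 0.0162 turn -0.05 | t 5.7 q [  9.8  16.7 -26.6   0.  -46.8  49.1] rpy [ 1.7997e+02  3.0000e-02 -3.1050e+01] F [-0.1  0.1 -0.8] M [ 0.02 -0.03  0.03]
```

Call:
run_rows:
  rows:
    - [[0,0,0.002,0,0],[0,0,0.004,0,0],[0,0,0.006,0,0],[0,0,0.006,0,0]]

```text
clock: 6.2
tool_pos: [0.5361, -0.102, 0.0988]
orientation: [-180.0, -0.1, -31.0]
force: [2.0, -0.7, -1.5]
opening: 0.0177
gripper_force: 30.0
```

```bash
python3 go.py .5353 -.102 .088 -31
```

```text
shift -0.0007 0.0004 0.0108 turn -0.04 | t 6.2 q [  9.8  17.1 -26.9   0.  -45.9  49.1] rpy [-1.7996e+02 -7.0000e-02 -3.1040e+01] F [ 2.  -0.7 -1.5] M [-0.48 -0.97 -0.  ]
```

Call:
run_rows:
  rows:
    - [[0.0005,0,0.002,0,0],[0.0005,0,0.004,0,0],[0.0005,0,0.005,0,0],[0.0005,0,0.005,0,0]]

```text
clock: 6.7
tool_pos: [0.5363, -0.1021, 0.0936]
orientation: [-180.0, -0.0, -31.0]
force: [4.1, -0.4, -0.6]
opening: 0.0177
gripper_force: 30.0
```

```bash
python3 go.py .5353 -.102 .088 -31
```

```text
shift -0.0009 0.0004 0.0056 turn -0.04 | t 6.7 q [  9.8  17.5 -27.1   0.  -45.3  49.2] rpy [-1.7997e+02 -4.0000e-02 -3.1040e+01] F [ 4.1 -0.4 -0.6] M [-0.23 -1.49  0.06]
```

Call:
run_rows:
  rows:
    - [[0.0007,-0.0004,0.002,0,0],[0.0007,-0.0004,0.004,0,0],[0.0007,-0.0004,0.005,0,0],[0.0007,-0.0004,0.005,0,0]]

```text
clock: 7.2
tool_pos: [0.5364, -0.1022, 0.0883]
orientation: [180.0, 0.0, -31.1]
force: [2.8, -0.5, -2.1]
opening: 0.0178
gripper_force: 30.0
```

```bash
python3 go.py .5353 -.102 .088 -31
```

```text
shift -0.001 0.0004 0.0003 turn -0.06 | t 7.2 q [  9.8  18.  -27.4  -0.  -44.7  49.2] rpy [ 1.7999e+02  3.0000e-02 -3.1060e+01] F [ 2.8 -0.5 -2.1] M [ 0.16 -0.85 -0.02]
```

Call:
run_rows:
  rows:
    - [[0.0005,0,0.001,0,0],[0.0005,0,0.002,0,0],[0.0005,0,0.002,0,0]]

```text
clock: 7.58
tool_pos: [0.5366, -0.1024, 0.0866]
orientation: [180.0, 0.0, -31.1]
force: [-2.4, 3.8, 5.0]
opening: 0.0179
gripper_force: 30.0
```

```bash
python3 go.py .5353 -.102 .088 -31
```

```text
shift -0.0013 0.0004 -0.0014 turn -0.05 | t 7.58 q [  9.7  18.1 -27.4  -0.  -44.5  49.2] rpy [ 1.7999e+02  3.0000e-02 -3.1050e+01] F [-2.4  3.8  5. ] M [ 1.28  0.59 -0.01]
```

Call:
run_rows:
  rows:
    - [[-0.0002,0.0003,0.001,0,0],[-0.0002,0.0003,0.002,0,0],[-0.0002,0.0003,0.003,0,0],[-0.0002,0.0003,0.003,0,0]]

```text
clock: 8.07
tool_pos: [0.5367, -0.1025, 0.0836]
orientation: [-180.0, 0.0, -31.0]
force: [-2.3, 5.0, 6.4]
opening: 0.0179
gripper_force: 30.0
```

```bash
python3 go.py .5363 -.102 .083 -31
```

```text
shift -0.0006 -0.0002 0.0006 turn -0.05 | t 8.07 q [  9.7  18.3 -27.6  -0.  -44.1  49.2] rpy [-1.7999e+02  1.0000e-02 -3.1050e+01] F [-2.3  5.   6.4] M [1.77 0.8  0.01]
```

Call:
run_rows:
  rows:
    - [[0,0,0.001,0,0],[0,0,0.0015,0,0],[0,0,0.0015,0,0]]

```text
clock: 8.45
tool_pos: [0.5368, -0.1025, 0.0828]
orientation: [-180.0, -0.0, -31.0]
force: [-2.9, 4.5, 12.4]
opening: 0.0179
gripper_force: 30.0
```

```bash
python3 go.py .5353 -.102 .083 -31
```

```text
shift -0.0016 0.0003 -0.0002 turn -0.03 | t 8.45 q [  9.7  18.4 -27.7   0.  -43.9  49.2] rpy [-1.7999e+02 -3.0000e-02 -3.1030e+01] F [-2.9  4.5 12.4] M [1.89 1.42 0.02]
```

Call:
run_rows:
  rows:
    - [[-0.0005,-0.0002,0,0,0],[-0.0005,-0.0002,0,-5,0],[-0.0005,-0.0002,0,-11,0],[-0.0005,-0.0002,0,-18,0],[-0.0005,-0.0002,0,-25,0],[-0.0005,-0.0002,0,-25,0]]

```text
clock: 9.2
tool_pos: [0.5376, -0.1023, 0.0829]
orientation: [-180.0, -0.1, -5.9]
force: [-0.3, 1.8, 8.9]
opening: 0.0178
gripper_force: 30.0
```

```bash
python3 go.py .5363 -.102 .083 44
```

```text
shift -0.0013 -0.0002 -0.0001 turn -49.92 | t 9.2 q [  9.8  18.4 -27.7   0.1 -43.8  74.3] rpy [-1.80e+02 -1.40e-01 -5.92e+00] F [-0.3  1.8  8.9] M [ 0.87  0.05 -0.02]
```

Call:
run_rows:
  rows:
    - [[0,-0.0002,0.0003,-7,0],[0,-0.0002,0.0003,-14,0],[0,-0.0002,0.0003,-21,0],[0,-0.0002,0.0003,-27,0],[0,-0.0002,0.0003,-27,0]]

```text
clock: 9.82
tool_pos: [0.5377, -0.1019, 0.0829]
orientation: [179.9, -0.1, 21.1]
force: [-1.2, 2.9, 11.3]
opening: 0.0174
gripper_force: 30.0
```

```bash
python3 go.py .5363 -.102 .083 44
```

```text
shift -0.0013 -0.0004 -0.0001 turn -22.93 | t 9.82 q [  9.8  18.4 -27.7   0.  -43.8 101.2] rpy [ 1.7994e+02 -1.4000e-01  2.1070e+01] F [-1.2  2.9 11.3] M [ 1.29  0.39 -0.01]
```

Call:
run_rows:
  rows:
    - [[-0.0003,-0.0003,0,-7,0],[-0.0003,-0.0003,0,-14,0],[-0.0003,-0.0003,0,-21,0],[-0.0003,-0.0003,0,-27.5,0],[-0.0003,-0.0003,0,-27.5,0],[-0.0003,-0.0003,0,-24,0],[-0.0003,-0.0003,0,-24,0]]

```text
clock: 10.7
tool_pos: [0.5375, -0.1019, 0.0829]
orientation: [179.9, -0.1, 44.9]
force: [-0.4, 2.3, 9.8]
opening: 0.0177
gripper_force: 30.0
```

```bash
python3 go.py .5363 -.102 .083 44
```

Run:
```python
from h import *
for n in("side","top"):
    s=ctrl.snapshot(n); np.savez(f"{n}3.npz",**s); u,v=(240,90) if n=="side" else (150,160); a=s["frame"][v:v+130,u:u+170,::-1]; cv2.imwrite(f"pics/{n}3.png",cv2.resize(a,None,fx=4.5,fy=4.5,interpolation=cv2.INTER_CUBIC))
```

```text
shift -0.0009 -0.0007 -0.0001 turn 0.95 | t 10.7 q [ 9.800e+00  1.840e+01 -2.770e+01  1.000e-01 -4.370e+01  1.251e+02] rpy [ 1.7987e+02 -1.1000e-01  4.4950e+01] F [-0.4  2.3  9.8] M [ 0.99  0.08 -0.01]
```

View pics/side3.png

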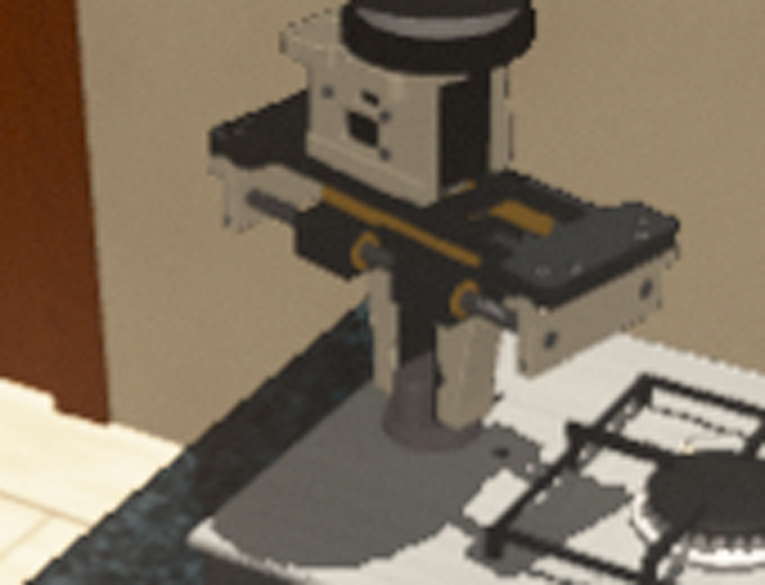

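View pics/top3.png

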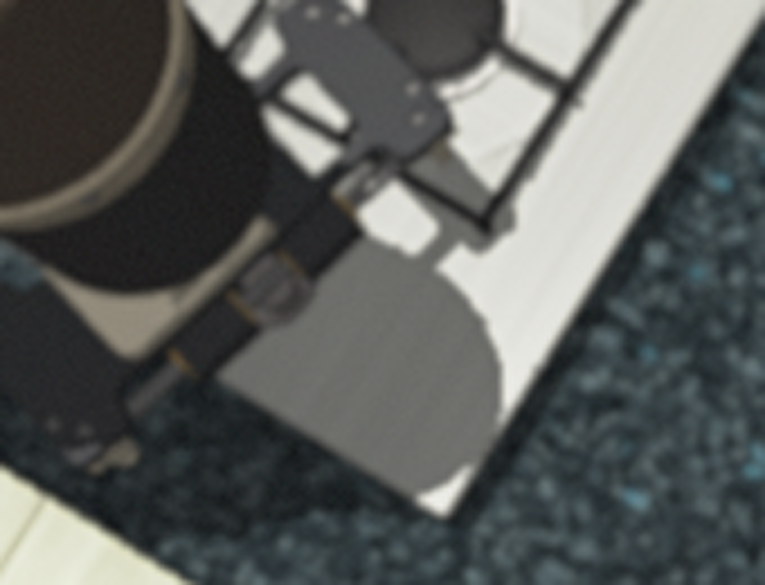

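Skirt sits just above the plate (side crop ≈(435,440)), the gripper clears the pan support, and height and force match a stem fully in with the pointer at about 75–76°. Handing in.

```bash
python3 -c "
from plant import ctrl
print(ctrl.close_job())"
```

```text
the job is handed in; nothing more can be done
None
```

I fitted the knob on the stem, pressed it to the stop and turned it anticlockwise to the large flame mark, where the arm is holding it pressed in. I handed the job in at about 11 s; no verdict came back. The pointer angle (about 76° by tool yaw) and full press (stop reached, about 10 N) come from the arm's readings, since the gripper hid the pointer and mark from both cameras.

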